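# Clear the bead dish off the board and tuck the board under the holder's weighted arm

### The arm

A 7-joint arm with a two-finger parallel gripper is mounted at the origin on the work surface. World frame = base frame: x ahead of the robot, y to its left, z up, the work surface at z = 0. Lengths are in m, angles in rad, forces in N, time in s.
With the tool pointing down it reaches from about 0.4 to 0.875 m from the base axis. Payload 6.5 kg.
Tool frame: the origin (TCP) lies at the very end of the fingers, on their centre line; the grasp point (between the pads) lies arm.pinch_z behind it (arm.pinch_z is the distance from the TCP to the grasp point, in m); z points along the fingers, y is the line along which they close (so a half turn about z gives the same grasp; the last joint's range is limited). The gripper opens to 88 mm and grips with 3 to 60 N. Pads are 18 mm wide; open, the fingers measure 123 mm over their backs; the gripper's body (75 mm by 187 mm) begins 45 mm behind the grasp point.
Start: joints at [-1.294, 0.536, -0.004, 1.538, 0.003, 1.067, -0.071], TCP at [0.218, 0.612, 0.239] pointing down, gripper open.
Joint ranges: [-2.7, 2.7], [-0.37, 2.16], [-1.27, 1.26], [0.24, 2.4], [-1.31, 4.45], [0.19, 1.91], [-2.76, 2.76]. Speed limits (rad/s): [2.39, 2.39, 3.14, 3.14, 3.14, 3.14, 3.14].

### API

Orientations are given as [roll, pitch, yaw] about the fixed x, y, z axes, in that order (R = Rz(yaw) Ry(pitch) Rx(roll)).
In Python, from rig import arm, optics, ticket gives the robot as it stands. The module is installed in compiled form; this text tells all that it offers. Calls block until the motion is done:
- arm.reach(position, orientation): joint-space move of the TCP to a pose.
- arm.move_l(position, attitude=None, feed=0.15, until_force=None): straight line of the TCP; attitude=None keeps the orientation; feed is the mean speed in m/s. With until_force (N) it stops when the force on the tool has changed by that much, and returns True; else False.
- arm.move_joints(angles): joint-space move.
- arm.command_gripper(opening): finger opening in m; the grip force is fixed at half the most; returns when the fingers have stopped.
- arm.hold(seconds).
- arm.inverse_kinematics(position, orientation): joint angles nearest the present ones, or None.
- arm.get_state(): the state.
- optics.snapshot(name): name is "side" or "top" or "wrist"; returns the picture (480x640x3 uint8, red, green, blue); there is no depth.
- optics.calibration(name): a dict with "fx", "fy", "cx", "cy" (pixels), "distortion" ([k1, k2, p1, p2, k3] as OpenCV has them; the pictures are not rectified), "R" (3x3) and "t" (3): a world point X has camera coordinates R X + t. Camera axes: x right, y down, z forward; pixel columns grow to the right and rows downward; lengths in m; the calibration is good to about 2 mm. A picture is of the moment at which its call begins: read the wrist's pose just before it. calibration takes no time and is no camera call; for the wrist camera it gives the pose at the moment of the call.
A pose or a line that the arm cannot do raises arm.PlanningError and nothing moves.
- ticket.hand_in(): hands the job in; it is judged then, once.
The state is a dict: "clock": time; "joint_pos": joint angles; "qd": joint speeds; "tau": joint torques, N m; "tool_pos": TCP position; "orientation": TCP orientation; "contact_force": force on the tool from outside, world axes, zero at the start; "moment": the same for the moment, N m; "gripper_width": finger opening in m; "grip_force": force on a finger pad.
Only numpy, scipy, OpenCV 4.12 (cv2) and the standard library are available. Lean on these libraries where they do the work, as an engineer would, in place of code of your own. Each camera call takes 0.05 s, during which the arm holds its last target. There are 200 camera calls.

### The job

Tidy up the modelling board: first carry the dish of loose beads level from the board to the round kiln bat and stand it wholly on the bat with all four beads still inside. Then put the board away on top of the pile in the wooden holder: tuck it under the weighted arm, flat and square on the pile and fully home against the back wall, with the arm pressing on it. Keep the pile in place and leave the bowl, the jar and the spatula where they are.

Things in the scene. Friction and masses are not known exactly. Their poses are not given: they have to be found in the camera images.
- board: The loose plywood modelling board to be put away: a plain flat rectangle 160 x 60 x 12 mm (length along its x, width along its y, thickness along z), about 65 to 115 g, lying flat on the table at the start with the dish standing on it. Origin: centre of its underside. Either end may lead.
- dish: Small open round terracotta dish, upright and nearly straight-sided: outside diameter 60 mm, height 40 mm, wall 4 mm, floor 5 mm thick, about 70 to 120 g. It starts standing on the board, within 45 mm of the board's middle. Origin: centre of its underside, z up to its mouth.
- bead0_center (a point): Centre of one of the four loose fired-clay beads (balls of 18 mm diameter, 10 g, off-white) that roll about in the dish.
- bead1_center (a point): Centre of one of the four loose fired-clay beads (balls of 18 mm diameter, 10 g, off-white) that roll about in the dish.
- bead2_center (a point): Centre of one of the four loose fired-clay beads (balls of 18 mm diameter, 10 g, off-white) that roll about in the dish.
- bead3_center (a point): Centre of one of the four loose fired-clay beads (balls of 18 mm diameter, 10 g, off-white) that roll about in the dish.
- bat: Round pale-grey kiln bat (a slab) fixed flat on the table, diameter 130 mm, 12 mm thick. It lies on the left or on the right. Origin: centre of its underside, so its top is 12 mm above the origin.
- holder: Wooden board holder fixed to the table on the side without the bat. x points from its open front to its back wall (away from the robot), y to its left, z up. Origin: at table height under the middle of a fully inserted board, so a board fully home has x = 0, y = 0 and its ends at x = -80 and +80 mm. Base 12 mm thick, x = -60 to +95, y = -55 to +90 mm. Front and sides open, no side guides.
- wall_foot (a point): Holder's back wall: middle of the foot of its inner face (holder x = +80, y = 0, z = 12 mm). The wall is 100 mm wide and rises to z = 75 mm.
- presser: The holder's steel weighted arm, holding the pile down. Origin on its hinge, at holder x = 40, y = +70, z = 41 mm; the hinge axis lies along the holder's x. The post there spans x = 24 to 56, y = 68 to 84 mm, up to z = 52 mm. The arm swings up freely (to 1.2 rad) and falls back by itself, with no catch. A 32 mm round weight stands over the runner, its top 85 mm above the table.
- runner (a point): Lowest point of the arm's runner, a round bar 10 mm thick along the holder's middle line (y = 0). At the start it presses on the pile with about 2 to 4 N at holder x = 40, y = 0, z = 36 mm. Its underside is flat from x = 20 to 55 mm, then bends up like a ski towards the front.
- ski_tip (a point): Front end of the runner's upturned ski, at holder x = -22, y = 0, its underside 25 mm above the pile. A board slid along the pile (held within about 5 mm above it) towards the back wall meets the ski from below at its slope of about 30 degrees, lifts the arm and passes under it against up to about 10 N.
- pile_top: Upper of the two boards already in the holder, the same shape and size as the loose board. Origin: centre of its underside. Its top (the pile's top) is 36 mm above the table. It lies flat with one end within about 2 mm of the back wall.
- pile_low: Lower of the two boards in the holder, same shape and origin as the upper.
- water_bowl: Bystander: round plastic water bowl, 120 mm across, 60 mm high, on the far side of the table. Origin: centre of its underside.
- slip_jar: Bystander: glass jar with a lid, 64 mm across, 90 mm high, beside the bowl on the far side of the table. Origin: centre of its underside.
- rib_knife: Bystander: wooden-handled spatula lying flat, about 160 mm long, at the far right. Origin: under its middle.

How it is judged:
By the outcome, as a careful person would: the job done as asked, in the order asked, and still so for the second after the job is handed in, with the robot touching nothing.
It also fails if it takes over 61 s, if anything falls off the work surface, if the arm or the gripper's body presses on something with over 40 N, if the wrist force passes 120 N, or if a joint passes its speed limit or range.

## Working session

There is one attempt and no reset: what is moved stays moved. The work goes in short steps, each a Python script; the robot and the scene stay as the last script left them, time stands still between calls to the robot, and variables do not carry over. Pictures are saved under pics/ and viewed, at most 10 in all, crops included, and the job is handed in when it is done.

```bash
ls; mkdir -p pics; cat > h.py <<'E'
import numpy as np, cv2
from rig import arm, optics, ticket
def snap(n,f=None):
    c=optics.calibration(n); im=optics.snapshot(n)
    if f: cv2.imwrite('pics/'+f,im[:,:,::-1])
    return im,c
def ray(c,px):
    K=np.array([[c['fx'],0,c['cx']],[0,c['fy'],c['cy']],[0,0,1.]])
    u=cv2.undistortPoints(np.array(px,float).reshape(-1,1,2),K,np.array(c['distortion'],float)).reshape(-1,2)
    R=np.array(c['R']);t=np.array(c['t'])
    return -R.T@t,np.c_[u,np.ones(len(u))]@R
def onplane(c,px,z):
    o,d=ray(c,px); return (o+d*((z-o[2])/d[:,2])[:,None])[:,:2]
def proj(c,X):
    K=np.array([[c['fx'],0,c['cx']],[0,c['fy'],c['cy']],[0,0,1.]])
    return cv2.projectPoints(np.array(X,float).reshape(-1,1,3),cv2.Rodrigues(np.array(c['R'],float))[0],np.array(c['t'],float),K,np.array(c['distortion'],float))[0].reshape(-1,2)
def st():
    s=arm.get_state(); print({k:np.round(s[k],3) for k in('clock','tool_pos','orientation','contact_force','gripper_width','grip_force')}); return s
E
python3 - <<'E'
from h import *
for n in('top','side'):
    im,c=snap(n,n+'0.png'); print(n,np.round(c['t'],3),np.round(-np.array(c['R']).T@c['t'],3))
st(); print(arm.pinch_z)
E
```

```text
pics
top [-0.025  0.661  0.909] [ 0.541 -0.04   0.985]
side [-0.552  0.239  0.885] [ 0.137 -0.832  0.659]
{'clock': np.float64(0.1), 'tool_pos': array([0.218, 0.612, 0.238]), 'orientation': array([-3.14 ,  0.   ,  2.799]), 'contact_force': array([-0.871,  0.348,  0.213]), 'gripper_width': np.float64(0.088), 'grip_force': np.float64(0.0)}
0.0187
```

View pics/top0.png

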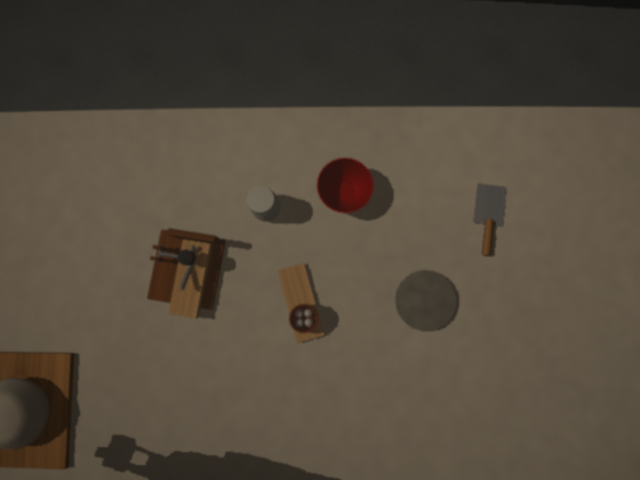

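View pics/side0.png

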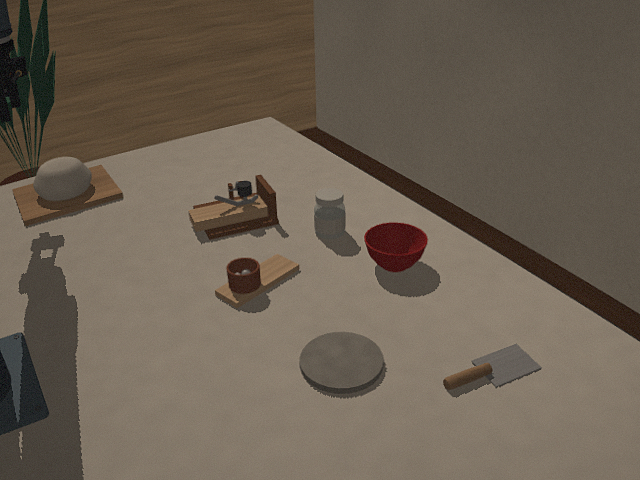

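The top view shows the dish at about (303,319) on the near end of the board, which runs from (293,268) to (310,335). The bat is at (427,300), the pile at (190,278) under the weight at (187,257), and the bowl, jar and spatula are beyond. I'll measure these from the masks.

```bash
python3 - <<'E'
from h import *
im=cv2.imread('pics/top0.png')[:,:,::-1]; c=optics.calibration('top')
hsv=cv2.cvtColor(np.ascontiguousarray(im),cv2.COLOR_RGB2HSV)
for n,p in dict(table=(360,280),bat=(427,300),board=(293,280),dishwall=(291,318),pile=(185,300),base=(160,280),wall=(195,236),wt=(187,257)).items(): print(n,hsv[p[1],p[0]])
# bat: low-sat gray
def cont(m,roi):
    z=np.zeros_like(m);x0,y0,x1,y1=roi;z[y0:y1,x0:x1]=m[y0:y1,x0:x1]
    cs=cv2.findContours(z,cv2.RETR_EXTERNAL,cv2.CHAIN_APPROX_NONE)[0]
    return max(cs,key=cv2.contourArea)
h,s,v=cv2.split(hsv)
wood=((s>100)).astype(np.uint8)*255
for n,m,roi,z in(('board',wood,(270,255,335,350),.012),('holder',wood,(140,220,235,325),.036)):
    k=cont(m,roi); P=onplane(c,k.reshape(-1,2),z)
    r=cv2.minAreaRect((P*1000).astype(np.float32)); print(n,r)
m=((s<70)&(v>60)).astype(np.uint8)*255
k=cont(m,(380,260,470,340)); P=onplane(c,k.reshape(-1,2),.012); print('bat',cv2.minEnclosingCircle((P*1000).astype(np.float32)))
dish=((s>100)&((h<9)|(h>170))).astype(np.uint8)*255
k=cont(dish,(280,295,330,345)); P=onplane(c,k.reshape(-1,2),.052); print('dish',cv2.minEnclosingCircle((P*1000).astype(np.float32)))
big=cv2.resize(np.hstack([im[215:345,135:340]]),None,fx=3.9,fy=3.9,interpolation=cv2.INTER_CUBIC)
cv2.imwrite('pics/crop.png',cv2.convertScaleAbs(big[:,:,::-1],alpha=1.6))
E
```

```text
table [ 18  71 104]
bat [19 62 66]
board [ 15 136 107]
dishwall [ 10 148  43]
pile [ 16 142 106]
base [ 12 177  69]
wall [ 11 171  64]
wt [17 51 35]
board ((529.82763671875, 26.36020278930664), (160.9546356201172, 65.96631622314453), 15.86530876159668)
holder ((592.947021484375, 272.7044372558594), (153.2376708984375, 178.61143493652344), 80.97346496582031)
bat ((537.102294921875, -241.73760986328125), 126.83027648925781)
dish ((495.2806701660156, -10.310949325561523), 9.999999747378752e-05)
```

View pics/crop.png

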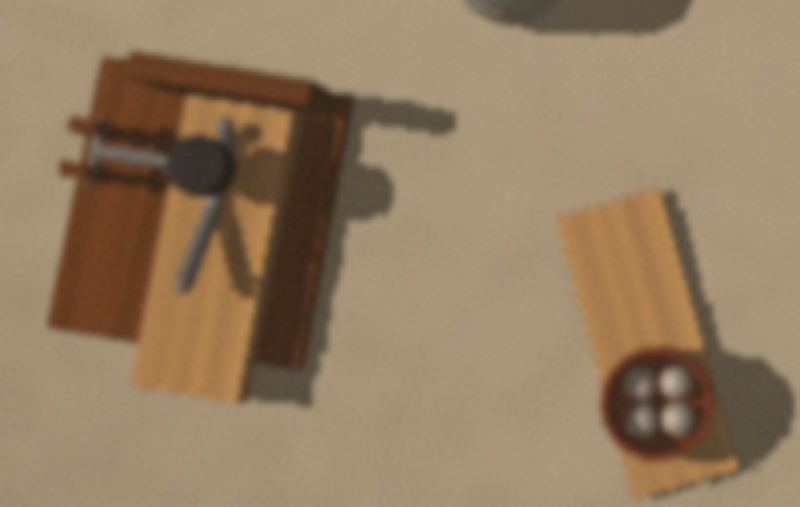

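The crop shows the dish rim centred near crop (659,403), with four beads inside. The board corners are (558,216), (662,189), (738,466) and (636,498). The pile-top corners are (132,384), (240,402), (293,110) and (185,95). Next I'll convert these and take a wrist view.

```bash
python3 - <<'E'
from h import *
im=cv2.imread('pics/top0.png')[:,:,::-1]; c=optics.calibration('top')
f=lambda L,z:onplane(c,np.array(L)/3.9+[135,215]-.37,z)
rep=lambda n,P:print(n,np.round(P.mean(0),4),np.round(P,3).tolist())
d=f([(659,403)],.052); rep('dish',d)
b=f([(558,216),(662,189),(738,466),(636,498)],.012); rep('board',b)
p=f([(132,384),(240,402),(293,110),(185,95)],.036); rep('pile',p)
ax=p[2]+p[3]-p[0]-p[1]; print('pile yaw',np.arctan2(ax[1],ax[0]))
ax=b[0]+b[1]-b[2]-b[3]; yb=np.arctan2(ax[1],ax[0]); print('board yaw',yb)
g=cv2.cvtColor(np.ascontiguousarray(im),cv2.COLOR_RGB2GRAY); m=(g<82).astype(np.uint8)*255
print(g[300,427],g[280,360]); z=np.zeros_like(m); z[262:340,385:470]=m[262:340,385:470]
k=max(cv2.findContours(z,0,1)[0],key=cv2.contourArea); print(np.round(cv2.fitEllipse(k)[0],1)); rep('bat',onplane(c,[cv2.fitEllipse(k)[0]],.012)); print(np.ptp(onplane(c,k.reshape(-1,2),.012),axis=0))
# wrist view over dish, yaw such that fingers close across the board
cands=[yb,yb+np.pi,yb-np.pi]
best=None
for y in cands:
    q=arm.inverse_kinematics([*d[0],.25],[np.pi,0,y])
    print(y,None if q is None else np.round(q,2))
    if q is not None and (best is None or abs(q[6])<abs(best[1])): best=(y,q[6])
arm.reach([*d[0],.25],[np.pi,0,best[0]]); st()
snap('wrist','w1.png')
E
```

```text
dish [0.4994 0.015 ] [[0.499, 0.015]]
board [0.5312 0.0235] [[0.6, 0.074], [0.615, 0.016], [0.464, -0.026], [0.447, 0.03]]
pile [0.5818 0.2588] [[0.508, 0.3], [0.499, 0.241], [0.656, 0.217], [0.665, 0.277]]
pile yaw -0.1481984836243355
board yaw 0.2764105705700458
61 94
[427.  300.6]
bat [ 0.5341 -0.2459] [[0.534, -0.246]]
[0.12931512 0.13723806]
0.2764105705700458 [-0.78  0.34  0.82  1.95 -0.3   0.97 -1.11]
3.418003224159839 [-0.41  0.27  0.34  1.93 -0.11  0.95  1.84]
-2.8651820830197474 [-0.41  0.27  0.34  1.93 -0.11  0.95  1.84]
{'clock': np.float64(2.45), 'tool_pos': array([0.5  , 0.016, 0.25 ]), 'orientation': array([-3.141,  0.   ,  0.279]), 'contact_force': array([ 0.14 , -0.734, -0.45 ]), 'gripper_width': np.float64(0.088), 'grip_force': np.float64(0.0)}
```

View pics/w1.png

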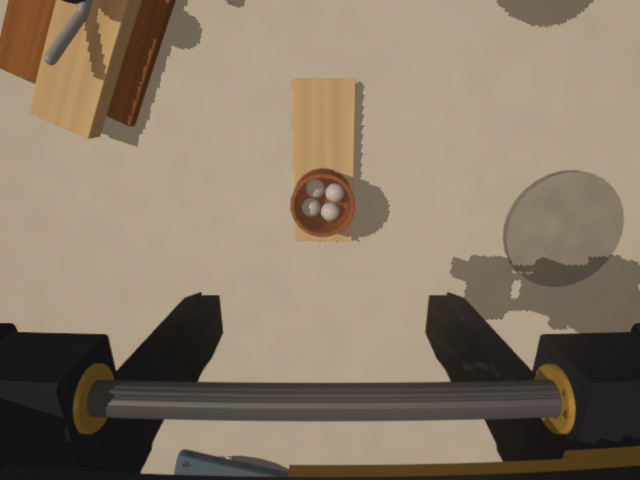

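The wrist view shows the dish rim centred near (323,203), the four beads inside, and the board square in the picture. Now I'll refine the dish position, grip it and lift it.

```bash
python3 - <<'E'
from h import *
c=optics.calibration('wrist')
print('board top',onplane(c,[(292,79),(355,78),(351,241),(296,240)],.012).round(4).tolist())
d=onplane(c,[(323,203)],.052)[0]; print('dish',d)
print('bat',onplane(c,[(564,228)],.012)); print('pile near',onplane(c,[(30,115),(92,138)],.036))
yaw=arm.get_state()['orientation'][2]
arm.move_l([*d,.10],feed=.25)
arm.move_l([*d,.018],feed=.12,until_force=8); st()
arm.command_gripper(.05); st()
arm.move_l([*d,.12],feed=.1); st()
snap('side','s1.png')
E
```

```text
board top [[0.5976, 0.0742], [0.6144, 0.0184], [0.461, -0.0249], [0.4463, 0.0308]]
dish [0.50117752 0.01688633]
bat [[ 0.53690847 -0.23839636]]
pile near [[0.50490304 0.2990624 ]
 [0.49909768 0.23824593]]
{'clock': np.float64(4.083), 'tool_pos': array([0.502, 0.017, 0.019]), 'orientation': array([ 3.141e+00, -1.000e-03,  2.760e-01]), 'contact_force': array([-0.554, -0.716,  0.302]), 'gripper_width': np.float64(0.088), 'grip_force': np.float64(0.0)}
{'clock': np.float64(4.633), 'tool_pos': array([0.501, 0.017, 0.018]), 'orientation': array([-3.141, -0.   ,  0.276]), 'contact_force': array([-0.447,  0.982,  4.252]), 'gripper_width': np.float64(0.059), 'grip_force': np.float64(29.968)}
{'clock': np.float64(5.8), 'tool_pos': array([0.501, 0.017, 0.119]), 'orientation': array([-3.142e+00,  1.000e-03,  2.760e-01]), 'contact_force': array([ 0.057,  0.173, -1.168]), 'gripper_width': np.float64(0.059), 'grip_force': np.float64(30.006)}
```

View pics/s1.png

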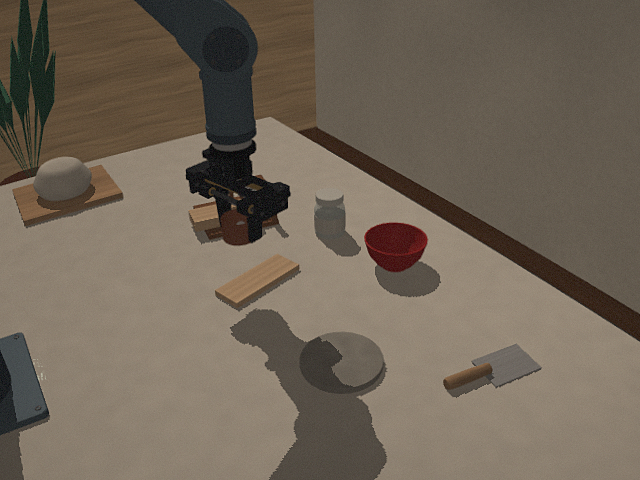

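The side view shows the dish held level at about (237,228) and the board undisturbed at (258,281). Next I'll set the dish on the bat, then look down on the holder.

```bash
python3 - <<'E'
from h import *
b=[.535,-.243]
arm.move_l([*b,.12],feed=.15)
arm.move_l([*b,.035],feed=.1)
print(arm.move_l([*b,.0165],feed=.03,until_force=3)); st()
arm.command_gripper(.088)
arm.move_l([*b,.16],feed=.15); 
yaw=-.148
h=[.54,.262]
arm.reach([h[0]-.07,h[1],.25],[np.pi,0,yaw]); st()
im,c=snap('wrist','w2.png'); np.save('c2.npy',c,allow_pickle=True)
im,_=snap('top','t2.png')
E
python3 -c "
import cv2;a=cv2.imread('pics/t2.png')[215:345,235:475];b=cv2.resize(a,None,fx=2.5,fy=2.5);w=cv2.imread('pics/w2.png')
import numpy as np
w[-0:]=w;h=np.zeros((600,640,3),np.uint8);h[:480]=w
s=cv2.resize(a[50:120,130:240],None,fx=1.7,fy=1.7);h[480:480+119,0:187]=s;cv2.imwrite('pics/w2v.png',h)"
```

```text
True
{'clock': np.float64(9.3), 'tool_pos': array([ 0.535, -0.243,  0.018]), 'orientation': array([-3.141,  0.   ,  0.276]), 'contact_force': array([-0.68 ,  1.058,  7.284]), 'gripper_width': np.float64(0.059), 'grip_force': np.float64(29.963)}
{'clock': np.float64(12.867), 'tool_pos': array([0.47 , 0.261, 0.25 ]), 'orientation': array([ 3.141, -0.   , -0.149]), 'contact_force': array([-0.239, -1.124, -0.277]), 'gripper_width': np.float64(0.088), 'grip_force': np.float64(0.0)}
```

View pics/w2v.png

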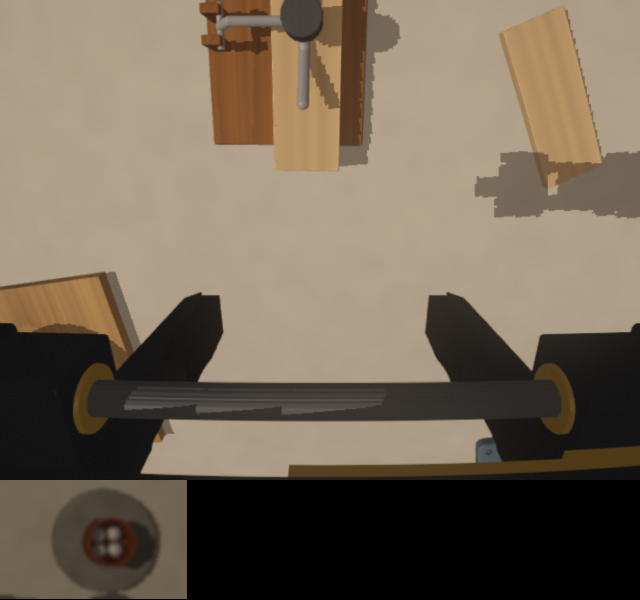

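The dish stands central on the bat with four beads inside. In the wrist view the pile's near corners are (276,170) and (339,171), and the base's front corners are (216,144) and (362,145). The ski tip is at (303,104), and the board corners are (501,34), (564,8), (602,163) and (546,188).

```bash
cat > m.py <<'E'
from h import *
c=np.load('c2.npy',allow_pickle=True).item()
P=onplane(c,[(276,170),(339,171)],.036); B=onplane(c,[(216,144),(362,145)],.012); S=onplane(c,[(303,104)],.062)[0]
b=onplane(c,[(501,34),(564,8),(602,163),(546,188)],.012)
PL=onplane(c,[(276,170),(272.5,60),(339,171),(341,60)],.036)
for n,v in(('pile',P),('base',B),('ski',S),('board',b)): print(n,v.round(4).tolist())
d=B[0]-B[1]; yh=np.arctan2(d[1],d[0])-np.pi/2; print('base w',np.hypot(*d),'yaw base',yh)
d=P[0]-P[1]; print('pile w',np.hypot(*d),'yaw pile end',np.arctan2(d[1],d[0])-np.pi/2)
d=PL[1]-PL[0];e=PL[3]-PL[2];print('pile edges',np.arctan2(d[1],d[0]),np.arctan2(e[1],e[0]))
x=np.array([np.cos(yh),np.sin(yh)]);y=np.array([-x[1],x[0]])
O1=B.mean(0)+.06*x-.0175*y; O2=P.mean(0)+.08*x; print('origin from base',O1,'from pile',O2,'ski in frame',(S-O2)@x,(S-O2)@y)
a=b[0]+b[1]-b[2]-b[3]; yb=np.arctan2(a[1],a[0]); print('board',b.mean(0),yb,np.hypot(*(a/2)))
E
python3 m.py
```

```text
pile [[0.5064, 0.2998], [0.4966, 0.2423]]
base [[0.5372, 0.3564], [0.5146, 0.2163]]
ski [0.5595, 0.2641]
board [[0.5958, 0.078], [0.6112, 0.0184], [0.4632, -0.0239], [0.4454, 0.0347]]
base w 0.14190599395707634 yaw base -0.16022106087983534
pile w 0.05835696713969478 yaw pile end -0.1675112368643057
pile edges -0.15317436409235907 -0.15786152938254025
origin from base [0.58234469 0.25951585] from pile [0.58046749 0.25825903] ski in frame -0.021650095571872422 0.00246833301352219
board [0.52889096 0.02679483] 0.2792367215901093 0.15521999702107842
```

```bash
cat > g.py <<'E'
from h import *
O=np.array([.581,.259]);yh=-.157
x=np.array([np.cos(yh),np.sin(yh)]);y=np.array([-x[1],x[0]])
W=lambda u,v:O+u*x+v*y
def inH(p): p=np.array(p)[:2]-O; return np.round([p@x,p@y],4)
E
python3 - <<'E'
from g import *
a=.278; ax=np.array([np.cos(a),np.sin(a)]); gp=np.array([.530,.0255])-.058*ax
for u in(-.178,-.058):
    q=arm.inverse_kinematics([*W(u,0),.039],[np.pi,0,yh]); print(u,None if q is None else np.round(q,2))
arm.reach([*gp,.12],[np.pi,0,a])
arm.move_l([*gp,.02],feed=.2)
print(arm.move_l([*gp,.002],feed=.03,until_force=4)); st()
arm.command_gripper(.05); s=st()
zt=s['tool_pos'][2]; np.save('zt.npy',zt)
arm.move_l([*gp,.14],feed=.15); st()
p=W(-.178,0)
arm.reach([*p,.14],[np.pi,0,yh]); st()
arm.move_l([*p,.075+zt],feed=.15)
snap('side','s3.png'); snap('top','t3.png')
E
python3 -c "
import cv2,numpy as np
a=cv2.imread('pics/s3.png')[130:310,130:390];b=cv2.imread('pics/t3.png')[210:370,110:340]
cv2.imwrite('pics/v3.png',np.vstack([cv2.resize(a,(430,298)),cv2.resize(b,(430,299))]))"
```

```text
-0.178 [-1.16  0.7   0.58  2.08 -0.71  0.57 -1.79]
-0.058 [-1.    0.82  0.64  1.84 -0.72  0.72 -1.68]
False
{'clock': np.float64(15.467), 'tool_pos': array([0.474, 0.01 , 0.002]), 'orientation': array([3.142, 0.   , 0.278]), 'contact_force': array([ 0.742, -0.277, -0.186]), 'gripper_width': np.float64(0.088), 'grip_force': np.float64(0.0)}
{'clock': np.float64(16.0), 'tool_pos': array([0.474, 0.01 , 0.002]), 'orientation': array([-3.142, -0.   ,  0.278]), 'contact_force': array([0.845, 0.867, 1.558]), 'gripper_width': np.float64(0.06), 'grip_force': np.float64(30.0)}
{'clock': np.float64(17.067), 'tool_pos': array([0.474, 0.01 , 0.139]), 'orientation': array([-3.141e+00,  1.000e-03,  2.780e-01]), 'contact_force': array([-0.286,  1.16 , -0.982]), 'gripper_width': np.float64(0.059), 'grip_force': np.float64(30.0)}
{'clock': np.float64(18.167), 'tool_pos': array([0.406, 0.285, 0.14 ]), 'orientation': array([ 3.141, -0.   , -0.158]), 'contact_force': array([-0.292, -1.039, -0.862]), 'gripper_width': np.float64(0.06), 'grip_force': np.float64(30.0)}
```

View pics/v3.png

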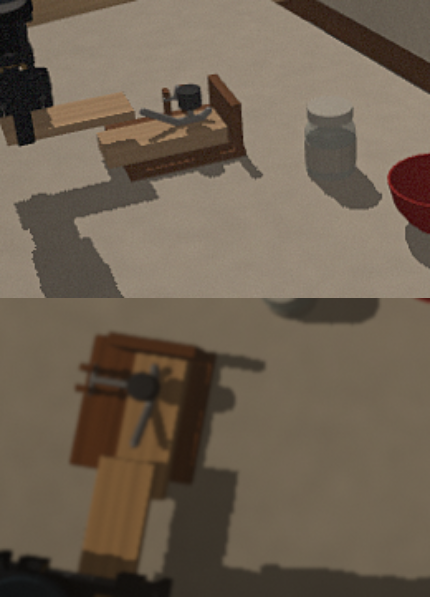

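The board is held level in front of the holder, its front edge at crop (98–160,460). Before lowering it, I'll check the lateral alignment numerically from the top picture.

```bash
python3 - <<'E'
from g import *
c=optics.calibration('top'); im=cv2.imread('pics/t3.png')
s=arm.get_state()['tool_pos']; print(inH(s))
h,sa,v=cv2.split(cv2.cvtColor(im,cv2.COLOR_BGR2HSV))
# scan rows through board (v bright, saturated) and pile
for yy in(458,470,480,500):pass
def run(row,lo=110,hi=240):
    m=(sa[row,lo:hi]>100)&(v[row,lo:hi]>90); i=np.flatnonzero(m); return (lo+i[0],lo+i[-1],len(i)) if len(i) else None
for r in(285,300,310,320,330,340,350):
    print(r,run(r), inlist if False else '', end=' ')
    k=run(r)
    if k:
        z=.036 if r<294 else .087
        print([inH(q).tolist() for q in onplane(c,[(k[0]-.5,r),(k[1]+.5,r)],z)])
E
```

```text
[-0.1771  0.0002]
285 (np.int64(149), np.int64(201), 17)  [[-0.0278, 0.0831], [-0.0098, -0.0291]]
300 (np.int64(162), np.int64(191), 30)  [[-0.051, 0.0303], [-0.0413, -0.0295]]
310 (np.int64(160), np.int64(190), 31)  [[-0.071, 0.0304], [-0.061, -0.0312]]
320 (np.int64(158), np.int64(188), 31)  [[-0.0909, 0.0305], [-0.0809, -0.031]]
330 (np.int64(156), np.int64(186), 31)  [[-0.1108, 0.0306], [-0.1007, -0.0307]]
340 (np.int64(155), np.int64(184), 30)  [[-0.1302, 0.0288], [-0.1204, -0.0305]]
350 None
```

```bash
python3 - <<'E'
from g import *
zt=float(np.load('zt.npy'))
p=W(-.178,0)
print(arm.move_l([*p,.0375+zt],feed=.06,until_force=4)); s=st()
z=max(s['tool_pos'][2],.0375+zt)
for u in(-.13,-.10,-.075,-.066):
    r=arm.move_l([*W(u,0),z],feed=.06,until_force=25); s=st(); f=s['contact_force'][:2]; print(u,r,inH(s['tool_pos']),'Fx',f@x)
    if r: break
snap('side','s4.png'); snap('top','t4.png')
E
python3 -c "
import cv2,numpy as np
a=cv2.imread('pics/s4.png')[130:310,130:390];b=cv2.imread('pics/t4.png')[210:370,110:340]
cv2.imwrite('pics/v4.png',np.vstack([cv2.resize(a,(430,298)),cv2.resize(b,(430,299))]))"
```

```text
False
{'clock': np.float64(19.608), 'tool_pos': array([0.405, 0.287, 0.04 ]), 'orientation': array([ 3.142, -0.   , -0.157]), 'contact_force': array([-0.309,  0.465,  0.633]), 'gripper_width': np.float64(0.06), 'grip_force': np.float64(30.0)}
{'clock': np.float64(20.558), 'tool_pos': array([0.451, 0.279, 0.039]), 'orientation': array([ 3.141e+00,  3.000e-03, -1.570e-01]), 'contact_force': array([-5.364, -0.401, -1.681]), 'gripper_width': np.float64(0.06), 'grip_force': np.float64(29.999)}
-0.13 False [-0.1311 -0.0004] Fx -5.23563918415917
{'clock': np.float64(21.208), 'tool_pos': array([0.484, 0.274, 0.04 ]), 'orientation': array([-3.141e+00, -3.000e-03, -1.580e-01]), 'contact_force': array([ 1.863, -1.107, -1.958]), 'gripper_width': np.float64(0.059), 'grip_force': np.float64(29.999)}
-0.1 False [-0.0983 -0.0001] Fx 2.0131698063703403
{'clock': np.float64(21.775), 'tool_pos': array([0.508, 0.27 , 0.04 ]), 'orientation': array([-3.141e+00, -3.000e-03, -1.580e-01]), 'contact_force': array([ 3.364, -0.81 , -1.962]), 'gripper_width': np.float64(0.06), 'grip_force': np.float64(29.999)}
-0.075 False [-0.0735 -0.0001] Fx 3.4495739494208206
{'clock': np.float64(22.075), 'tool_pos': array([0.517, 0.269, 0.04 ]), 'orientation': array([-3.141e+00, -1.000e-03, -1.570e-01]), 'contact_force': array([ 1.261,  0.51 , -3.296]), 'gripper_width': np.float64(0.059), 'grip_force': np.float64(30.0)}
-0.066 False [-0.0652 -0.    ] Fx 1.1660115794262915
```

View pics/v4.png

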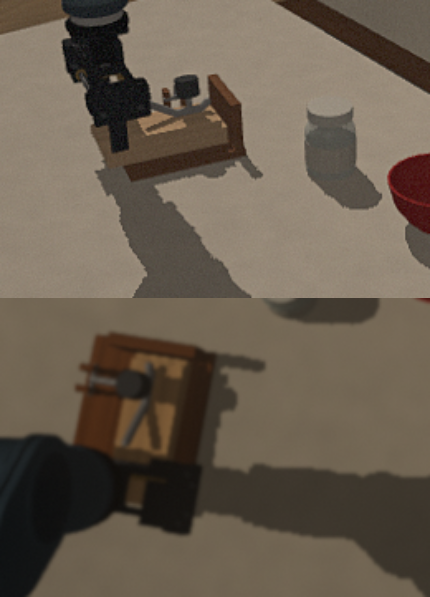

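The board is under the runner, with the arm raised and its front a few mm from the wall. Now I'll press it home, set it down and release it.

```bash
python3 - <<'E'
from g import *
z=arm.get_state()['tool_pos'][2]
r=arm.move_l([*W(-.050,0),z],feed=.02,until_force=12); s=st(); print(r,inH(s['tool_pos']))
p=s['tool_pos'][:2]
print(arm.move_l([*p,z-.0015],feed=.02,until_force=4)); st()
arm.command_gripper(.075); st()
u=inH(p)[0]
arm.move_l([*W(u-.06,0),z+.0],feed=.12)
arm.move_l([*W(u-.06,0),.14],feed=.2)
arm.reach([*W(-.115,0),.25],[np.pi,0,yh]); st()
im,c=snap('wrist','w5.png'); np.save('c5.npy',c,allow_pickle=True)
E
```

```text
{'clock': np.float64(22.775), 'tool_pos': array([0.524, 0.268, 0.038]), 'orientation': array([ 3.141,  0.007, -0.156]), 'contact_force': array([ 1.67 , -0.579, -0.846]), 'gripper_width': np.float64(0.06), 'grip_force': np.float64(30.0)}
True [-0.0574  0.    ]
False
{'clock': np.float64(23.025), 'tool_pos': array([0.524, 0.268, 0.038]), 'orientation': array([ 3.14 ,  0.009, -0.156]), 'contact_force': array([-2.52 ,  0.454, -1.095]), 'gripper_width': np.float64(0.06), 'grip_force': np.float64(30.0)}
{'clock': np.float64(23.45), 'tool_pos': array([0.525, 0.268, 0.038]), 'orientation': array([ 3.14 ,  0.009, -0.156]), 'contact_force': array([ 0.361, -0.792, -0.416]), 'gripper_width': np.float64(0.075), 'grip_force': np.float64(0.0)}
{'clock': np.float64(25.267), 'tool_pos': array([0.467, 0.277, 0.249]), 'orientation': array([ 3.141e+00,  1.000e-03, -1.570e-01]), 'contact_force': array([0.069, 0.616, 0.042]), 'gripper_width': np.float64(0.075), 'grip_force': np.float64(0.0)}
```

View pics/w5.png

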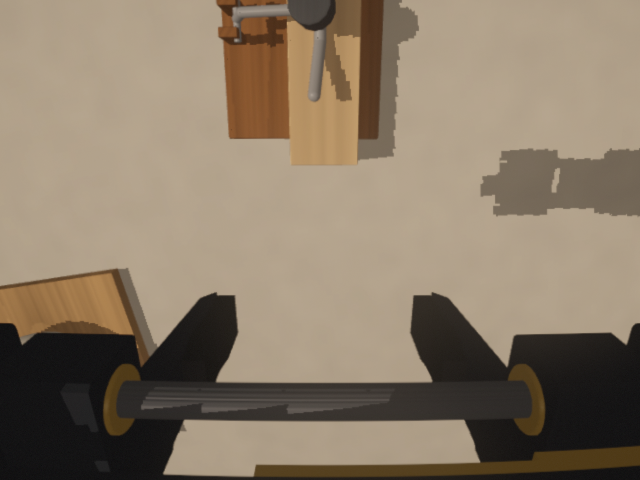

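The board's near end spans (291,165) to (357,165), square with the base front edge at row 138. I'll compute its position, then push it home with closed fingers.

```bash
python3 - <<'E'
from g import *
c=np.load('c5.npy',allow_pickle=True).item()
P=onplane(c,[(291,165),(357,165)],.048); print([inH(p) for p in P]); print('base',[inH(p) for p in onplane(c,[(229,138),(378,138)],.012)])
z=.0395
arm.command_gripper(0)
arm.move_l([*W(-.125,0),.10],feed=.2)
arm.move_l([*W(-.125,0),z],feed=.1)
r=arm.move_l([*W(-.070,0),z],feed=.03,until_force=14); s=st(); print(r,inH(s['tool_pos']))
arm.hold(.2); s=st(); print(inH(s['tool_pos']))
E
```

```text
[array([-0.0797,  0.0287]), array([-0.0798, -0.03  ])]
base [array([-0.0583,  0.0911]), array([-0.0587, -0.0527])]
{'clock': np.float64(29.308), 'tool_pos': array([0.492, 0.273, 0.039]), 'orientation': array([ 3.141,  0.007, -0.157]), 'contact_force': array([ 0.494,  0.327, -0.72 ]), 'gripper_width': np.float64(0.001), 'grip_force': np.float64(0.0)}
True [-0.0902 -0.0002]
{'clock': np.float64(29.508), 'tool_pos': array([0.492, 0.273, 0.039]), 'orientation': array([ 3.14 ,  0.006, -0.156]), 'contact_force': array([0.57 , 0.357, 0.126]), 'gripper_width': np.float64(0.0), 'grip_force': np.float64(0.0)}
[-0.0905 -0.0003]
```

The 14 N push stopped with the board's end at about −80 mm, well above the runner's friction, so the board is against the wall. Now I'll retreat and make a last check.

```bash
python3 - <<'E'
from g import *
arm.move_l([*W(-.125,0),.0395],feed=.1)
arm.move_l([*W(-.125,0),.20],feed=.2)
arm.move_joints([-1.294,.536,-.004,1.538,.003,1.067,-.071]); st()
a,_=snap('side'); b,_=snap('top')
v=np.vstack([cv2.resize(a[150:400,160:420],(416,400)),np.hstack([cv2.resize(b[225:325,140:240],(200,200)),cv2.resize(b[255:355,380:488],(216,200))])])
cv2.imwrite('pics/v6.png',cv2.convertScaleAbs(v[:,:,::-1],alpha=1.4))
E
```

```text
{'clock': np.float64(32.55), 'tool_pos': array([0.22 , 0.611, 0.238]), 'orientation': array([-3.141e+00,  1.000e-03,  2.796e+00]), 'contact_force': array([-0.505,  0.502,  0.155]), 'gripper_width': np.float64(0.0), 'grip_force': np.float64(0.0)}
```

View pics/v6.png

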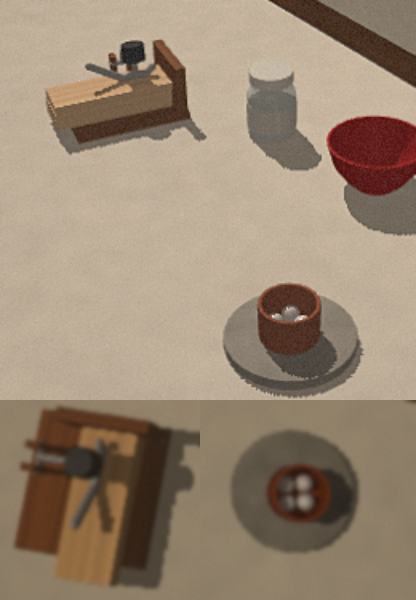

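The three-board stack is square against the wall with the arm resting on it (crop 110,90). The dish stands on the bat with all four beads (crop 290,320), and the jar and bowl are untouched.

```bash
python3 -c "
from rig import ticket
print(ticket.hand_in())"
```

```text
the job is handed in; nothing more can be done
None
```

The job is handed in at about 33 s of the 61 s: the dish stands on the bat with all four beads inside, and the board lies square on the pile, home against the back wall under the weighted arm.

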